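# Load the sample chamber and close it up

### The arm

A 7-joint arm with a two-finger parallel gripper is mounted at the origin on a cart in front of the work surface, level with it; the furniture and walls round the work are solid. World frame = base frame: x ahead of the robot, y to its left, z up, the work surface at z = 0. Lengths are in m, angles in rad, forces in N, time in s.
With the tool pointing down it reaches from about 0.4 to 0.9 m from the base axis. Payload 5.5 kg.
Tool frame: the origin (TCP) lies between the finger pads; the fingertips stand 19 mm ahead of it and the grasp point (between the pads) is the TCP; z points along the fingers, y is the line along which they close (so a half turn about z gives the same grasp; the last joint's range is limited). The gripper opens to 85 mm and grips with 20 to 120 N. Pads are 22 mm wide; open, the fingers measure 114 mm over their backs; the gripper's body (76 mm by 85 mm) begins 54 mm behind the grasp point. The pads swing forward as they close: fully open they stand 13 mm farther back than shut.
Start: joints at [1.446, 0.501, -0.427, 1.55, 0.221, 1.138, -0.21], TCP at [0.246, -0.602, 0.25] pointing down, gripper open.
Joint ranges: [-2.88, 2.88], [-0.31, 2.03], [-1.54, 1.56], [0.2, 2.42], [-1.41, 4.55], [0.19, 2.02], [-2.57, 2.57]. Speed limits (rad/s): [2.57, 2.57, 3.14, 3.14, 3.14, 3.14, 3.14].

### API

Orientations are given as a unit quaternion [w, x, y, z].
In Python, from workcell import env, imaging gives the robot as it stands.
- The arm moves only by the shell command python3 -m creep 'ROWS' [FORCE]. ROWS is JSON, one flat list of numbers, 7 for each row, row after row: the opening, from 0 (shut) to 1 (fully open), then the shift along the world's x, y, z in cm, then the turn, a rotation vector about the world's x, y, z in rad. In form: [hand, x, y, z, rx, ry, rz, hand, x, y, z, rx, ry, rz, ...]. A call has 1 to 12 rows; each row shifts and turns the commanded pose from where the row before left it; what a row does not reach is not made up. A row lasts 1/12 s, in which the tool goes at most 41.7 mm and 7.16 degrees, less where a joint would pass 70% of its speed; a pose out of reach is approached as far as the arm can. A call with a gripper value outside its range is refused whole. The fingers move at their own pace and stop on an object; FORCE is the grip in N (left out, the last holds). Time passes only in rows, so rows that do not move let the fingers close. It gives the time, the measured TCP pose, the force, the opening and the grip force at its end, in the units of the state.
- env.get_state(): the state, without advancing time (a new reading comes with each control period).
- imaging.grab_frame(name): name is "scene" or "side" or "wrist"; returns a dict with "image" (420x560x3 uint8, red, green, blue), "K" (3x3 intrinsics, pixels), "dist_coeffs" ([k1, k2, p1, p2, k3] as OpenCV has them; the pictures are not rectified), "extrinsics" (4x4, takes a point from world to camera coordinates); the wrist camera has in their place "T_tool_cam" (4x4, takes a point from camera to tool coordinates, whose origin is the TCP and whose axes are the flange's). Camera axes: x right, y down, z forward; pixel columns grow to the right and rows downward; lengths in m; the calibration is good to about 2 mm. A picture is of the moment at which its call begins: read the wrist's pose just before it. There is no depth.
- env.close_job(): hands the job in; it is judged then, once.
Trained networks look in a picture, given as the dict that the camera call returned (one of the last four; its "shot" number tells which), for a name from the list of things; names that differ only in an ending like _2 or _b are one class to them, and where a whole thing is asked for, a point or a joint stands for the part that bears it (a point fixed in the world has none). Each returns a list of dicts, best first, with "score" (0 to 1); they miss things now and then, are a little off and sometimes report something else, mostly with a low value. They report only what shows in the picture. A call takes as long as a camera call.
- imaging.search_frame(picture, name): "position" ([x, y, z] in m, in the coordinates of the camera as it stood for that picture, good to about 4 mm: the middle of the surface that is visible of it).
- imaging.trace(picture, name): "region" (420x560 bool, what is visible of it).
The state is a dict: "time": time; "joint_positions": joint angles; "dq": joint speeds; "joint_efforts": joint torques, N m; "ee_pos": TCP position; "orientation": TCP orientation; "wrist_force": force on the tool from outside, world axes, zero at the start; "torque": the same for the moment, N m; "width": finger opening in m; "grip_force": force on a finger pad.
Only numpy, scipy, OpenCV 4.12 (cv2) and the standard library are available. Lean on these libraries where they do the work, as an engineer would, in place of code of your own. Each camera call takes 0.05 s, during which the arm holds its last target. There are 200 camera calls.

### The job

Load the sample chamber and close it up: stand the amber vial upright and centred on the small raised post in the open drawer, then push the drawer fully home with the vial still standing on its post. Last, swing the latch arm over and down across the drawer front until it lies level in its catch. Leave the other things on the bench where they are.

Things in the scene. Friction and masses are not known exactly. Their poses are not given: they have to be found in the camera images.
- vial: amber glass vial with a brown cap, standing loose on the bench left of the chamber: body 44 mm across and 58 mm high, cap 36 mm across, 76 mm high in all. Origin at the centre of its underside, z up.
- flask: conical glass flask, 73 mm across its base, 112 mm high, a bystander near the vial. Origin at the centre of its underside.
- timer: white digital timer, 64 x 64 x 20 mm, a bystander near the vial. Origin at the centre of its underside.
- cap: loose bottle cap, 32 mm across, 16 mm high, a bystander. Origin at the centre of its underside.
- tape: roll of tape lying flat, 91 mm across, 18 mm high, a bystander at the right. Origin at the centre of its underside.
- chamber: white bench instrument, fixed: housing 190 mm deep (x), 128 mm wide (y), 146 mm high, a drawer in its front. Origin at the centre of its underside, z up; its front looks along its own -x, front face at x = -95 mm, opening 76 mm wide, 10 to 124 mm high. A steel catch stands 57 mm left (+y) of the front's middle, its rest at z = 94 mm.
- drawer (a joint): the chamber's drawer, slides along the chamber's -x; 0 m = fully home, 0.155 = outer stop. Grey front panel 92 mm wide, 12 mm thick, z = 8 to 124 mm, outer face at chamber x = -107.5 mm when shut; behind it a floor 68 mm wide, its sides up to z = 25 mm. It stays where it is left.
- post_top (a point): centre of the top face of the round steel post that stands in the drawer: 30 mm across, top 38 mm above the bench and 22 mm above the drawer floor, 49.5 mm behind the inner face of the front panel. Moves with the drawer.
- drawer_handle (a point): middle of the drawer's bar handle: a level bar 60 mm long, about 10 mm thick, 35 mm in front of the front panel and 50 mm above the bench. Moves with the drawer.
- latch (a joint): flat steel latch arm on the chamber's front, turns in a plane parallel to the front face about a pivot at its right end; 0 rad = down, level across the drawer front and in the catch at the left; pi/2 = upright; more = leaning out to the right. Stays where it is left. It is to be closed only once the drawer is shut.
- latch_pivot (a point): pivot of the latch arm on the chamber's front: chamber x = -114, y = -56, z = 100 mm.
- latch_pin (a point): middle of the black finger pin of the latch arm: a 12 mm thick, 36 mm long round pin that stands out of the arm along the chamber's -x, 90 mm from the pivot. Moves with the arm.

How it is judged:
On the way, in this order (a step that is already met when the one before it is completed fails the run):
1. the vial stands upright on the post of the open drawer, let go (horizontal distance between vial and post_top below 0.012 m and z of vial in the frame of post_top between -0.004 and 0.004 m and angle between vial's own z axis and vertical below 0.1 rad and linear speed of vial below 0.03 m/s and contact force between the fingers and vial below 0.1 N and value of joint drawer above 0.05 m), for 0.2 s.
2. the drawer is fully home with the vial still standing on the post, the latch not yet down (value of joint drawer below 0.005 m and horizontal distance between vial and post_top below 0.012 m and angle between vial's own z axis and vertical below 0.1 rad and value of joint latch above 0.5 rad), for 0.2 s.
At the end, for the whole second after the job is handed in: The latch arm is down (within 0.08 rad of level), the drawer is within 5 mm of fully home, and the vial stands still and upright (within 0.1 rad) on the post, within 12 mm of its centre (value of joint latch below 0.08 rad and value of joint drawer below 0.005 m and horizontal distance between vial and post_top below 0.012 m and z of vial in the frame of post_top between -0.004 and 0.004 m and angle between vial's own z axis and vertical below 0.1 rad and linear speed of vial below 0.02 m/s); the robot touches nothing.
It fails at once if a bystander is pushed more than 30 mm or knocked over (distance of any of flask, timer, cap, tape from where it was at the start of the episode above 0.03 m or angle between flask's own z axis and vertical above 0.5 rad).
It fails at once if the latch is swung down while the drawer is open (value of joint latch below 0.5 rad and value of joint drawer above 0.03 m).
It also fails if it takes over 72 s, if anything falls off the work surface, if the arm or the gripper's body presses on something with over 40 N, if the wrist force passes 120 N, or if a joint passes its speed limit or range.

## Working session

There is one attempt and no reset: what is moved stays moved. The work goes in short steps, Python scripts to look and compute and a shell command to move; the robot and the scene stay as the last step left them, time stands still between calls to the robot, and variables do not carry over. Pictures are saved under pics/ and viewed, at most 10 in all, crops included, and the job is handed in when it is done.

```bash
mkdir -p pics; cat > h.py <<'E'
import numpy as np, cv2
from workcell import env, imaging
from scipy.spatial.transform import Rotation as R
def grab(n):
    s=env.get_state(); f=imaging.grab_frame(n)
    if n=="wrist":
        q=s["orientation"]; T=np.eye(4); T[:3,:3]=R.from_quat([q[1],q[2],q[3],q[0]]).as_matrix(); T[:3,3]=s["ee_pos"]
        f["W"]=T@np.array(f["T_tool_cam"])
    else: f["W"]=np.linalg.inv(np.array(f["extrinsics"]))
    return f
def find(f,name):
    return [(np.round((f["W"]@np.r_[d["position"],1])[:3],4),round(d["score"],2)) for d in imaging.search_frame(f,name)[:2]]
def save(f,n): cv2.imwrite(f"pics/{n}.png",cv2.cvtColor(f["image"],cv2.COLOR_RGB2BGR))
def ray(f,uv):
    p=cv2.undistortPoints(np.array([[uv]],float),np.array(f["K"]),np.array(f["dist_coeffs"]))[0,0]
    return f["W"][:3,3], f["W"][:3,:3]@np.r_[p,1]
def onz(f,uv,z):
    o,d=ray(f,uv); return o+d*(z-o[2])/d[2]
def proj(f,P):
    E=np.linalg.inv(f["W"]); r,_=cv2.Rodrigues(E[:3,:3])
    return cv2.projectPoints(np.array(P,float).reshape(-1,3),r,E[:3,3],np.array(f["K"]),np.array(f["dist_coeffs"]))[0][:,0]
E
python3 - <<'E'
from h import *
for c in ["scene","side"]:
    f=grab(c); save(f,c+"0"); print(c,f["W"][:3,3])
    for n in ["vial","flask","timer","cap","tape","chamber","drawer","post_top","drawer_handle","latch","latch_pivot","latch_pin"]:
        print(n,find(f,n))
print(env.get_state())
E
```

```text
scene [-0.38285696  0.48242833  0.87185693]
vial [(array([0.4452, 0.3648, 0.0483]), 0.88)]
flask []
timer [(array([0.4416, 0.2404, 0.0184]), 0.79), (array([ 0.6088, -0.3816,  0.1557]), 0.73)]
cap [(array([ 0.4269, -0.0093,  0.0118]), 0.6)]
tape [(array([ 0.5149, -0.4624,  0.0189]), 0.9), (array([ 0.4263, -0.0094,  0.0173]), 0.28)]
chamber [(array([ 0.6539, -0.2795,  0.0928]), 0.58)]
drawer [(array([ 0.4952, -0.2824,  0.0522]), 0.6)]
post_top [(array([ 0.498 , -0.2839,  0.0501]), 0.97)]
drawer_handle [(array([ 0.4973, -0.2841,  0.0498]), 0.6)]
latch [(array([ 0.6112, -0.3815,  0.1603]), 0.48)]
latch_pivot [(array([ 0.6537, -0.2809,  0.0918]), 0.81)]
latch_pin [(array([ 0.6116, -0.3783,  0.161 ]), 0.51)]
side [0.19947886 0.53637796 1.09568247]
vial [(array([0.4547, 0.3649, 0.0673]), 0.77), (array([ 0.5453, -0.2876,  0.0276]), 0.52)]
flask [(array([0.4292, 0.0944, 0.0463]), 0.56)]
timer [(array([0.4478, 0.236 , 0.022 ]), 0.73)]
cap [(array([ 0.4284, -0.0056,  0.0126]), 0.47), (array([ 0.6139, -0.3892,  0.1671]), 0.47)]
tape [(array([ 0.5156, -0.4612,  0.0184]), 0.86)]
chamber [(array([ 
[... 471 characters left out ...]
_positions': array([ 1.44620659,  0.50089712, -0.42700323,  1.55040931,  0.22082093,
        1.13831162, -0.21027037]), 'dq': array([-0.00090921,  0.00021009, -0.00059015,  0.00171338,  0.00106021,
       -0.00111249, -0.00136499]), 'joint_efforts': array([-6.72021433e-04, -5.69377577e+01, -5.81050873e+00, -2.81327730e+01,
        1.27664427e-02,  1.95292996e-03,  1.97511963e-05]), 'ee_pos': array([ 0.24581939, -0.60171644,  0.25030787]), 'orientation': array([3.59328243e-08, 9.81254259e-01, 1.92717614e-01, 7.37308634e-06]), 'wrist_force': array([ 0.09584576, -0.63635042,  0.89393636]), 'torque': array([-0.0029016 ,  0.00756037, -0.01561112]), 'grip_force': 0.0, 'width': 0.08564830285894603}
```

View both.

View pics/scene0.png

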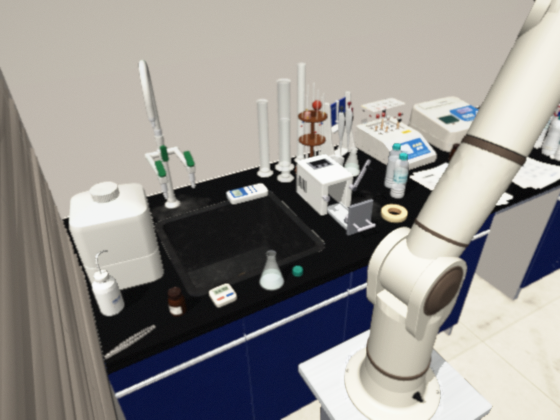

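View pics/side0.png

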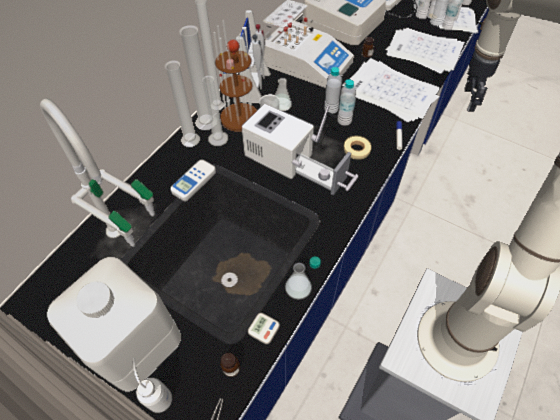

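```bash
python3 - <<'E'
import cv2,numpy as np
a=cv2.imread("pics/side0.png")[90:200,235:375]; b=cv2.imread("pics/scene0.png")[145:245,285:385]
a=cv2.resize(a,None,fx=5,fy=5,interpolation=cv2.INTER_CUBIC); cv2.imwrite("pics/side_c.png",a)
b=cv2.resize(b,None,fx=6,fy=6,interpolation=cv2.INTER_CUBIC); cv2.imwrite("pics/scene_c.png",b)
E
```

```text
(no output)
```

View pics/side_c.png

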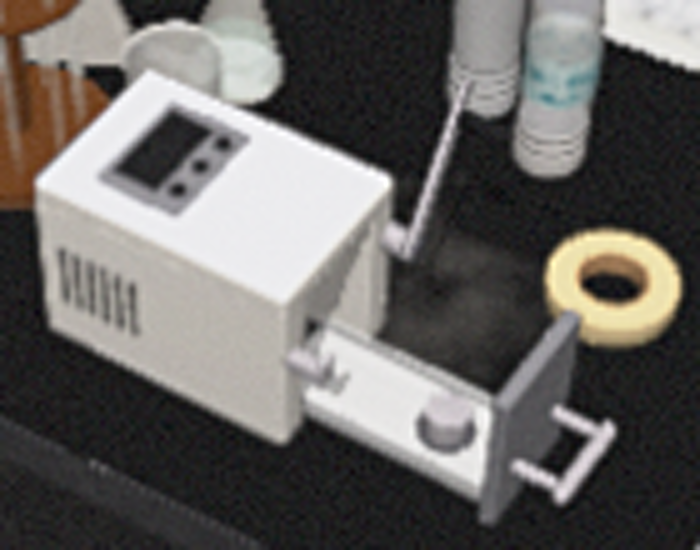

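View pics/scene_c.png

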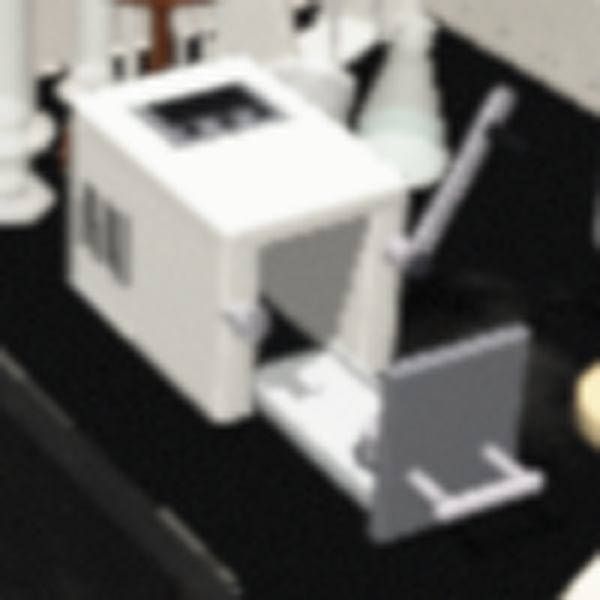

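```bash
python3 - <<'E'
from h import *
from scipy.optimize import least_squares
fs={"s":grab("side"),"c":grab("scene")}
h=.064
def pts(k): return k
O=[("s",150,70,(.095,-h,.146)),("s",37,185,(.095,h,.146)),("s",393,178,(-.095,-h,.146)),("s",288,303,(-.095,h,.146)),("s",285,443,(-.095,h,0)),
("s",447,411,"post"),("s",500,402,"pl"),("s",578,318,"pr"),("s",567,496,"hl"),("s",610,430,"hr"),
("c",228,235,(-.095,h,.146)),("c",408,188,(-.095,-h,.146)),("c",70,95,(.095,h,.146)),("c",240,58,(.095,-h,.146)),("c",225,422,(-.095,h,0)),
("c",385,378,"pl"),("c",528,328,"pr"),("c",445,510,"hl"),("c",542,482,"hr"),("c",378,540,"pb")]
def P(k,d):
    f=-.1075-d
    return {"post":(f+.012+.0495,0,.038),"pl":(f,.046,.124),"pr":(f,-.046,.124),"pb":(f,.046,.008),"hl":(f-.035,.03,.052),"hr":(f-.035,-.03,.052)}[k] if isinstance(k,str) else k
def world(p,x): 
    c,s=np.cos(x[2]),np.sin(x[2]); return np.array([x[0]+c*p[0]-s*p[1],x[1]+s*p[0]+c*p[1],p[2]])
def res(x):
    r=[]
    for v,a,b,k in O:
        uv=(235+a/5-.4,90+b/5-.4) if v=="s" else (285+a/6-.4,145+b/6-.4)
        r+=list(proj(fs[v],world(P(k,x[3]),x))[0]-uv)
    return np.array(r)
s=least_squares(res,[.67,-.28,0,.12],loss="soft_l1")
print(s.x.round(4),np.linalg.norm(res(s.x).reshape(-1,2),axis=1).round(1))
for k in ["post","pl","pr","hl","hr"]: print(k,world(P(k,s.x[3]),s.x).round(4))
for n,p in [("pivot",(-.114,-.056,.1)),("front",(-.095,0,0)),("catch",(-.1,.057,.094))]: print(n,world(p,s.x).round(4))
# vial by mask bottom/center
for v in fs:
    m=imaging.trace(fs[v],"vial")[0]["region"]; ys,xs=np.nonzero(m)
    g=lambda p:[proj(fs[v],[(p[0]+.022*np.cos(t),p[1]+.022*np.sin(t),z) for t in np.linspace(0,6.28,24) for z in (0,.058)]+[(p[0]+.018*np.cos(t),p[1]+.018*np.sin(t),.076) for t in np.linspace(0,6.28,24)])][0]
    def r2(p):
        q=g(p); return [q[:,0].min()-xs.min()+.5,q[:,0].max()-xs.max()-.5,q[:,1].min()-ys.min()+.5,q[:,1].max()-ys.max()-.5]
    t=least_squares(r2,[.45,.365]); print(v,t.x.round(4),np.round(t.fun,1))
E
```

```text
[ 0.732  -0.2973 -0.0355  0.1302] [0.3 1.  1.1 0.3 3.1 0.1 2.4 1.4 1.4 0.8 0.8 1.8 0.3 1.  3.  1.4 0.8 0.4
 1.7 0.9]
post [ 0.556  -0.2911  0.038 ]
pl [ 0.4961 -0.2429  0.124 ]
pr [ 0.4929 -0.3349  0.124 ]
hl [ 0.4606 -0.2577  0.052 ]
hr [ 0.4584 -0.3176  0.052 ]
pivot [ 0.6161 -0.3493  0.1   ]
front [ 0.6371 -0.294   0.    ]
catch [ 0.6341 -0.2368  0.094 ]
s [0.4619 0.3592] [-0.7  0.8 -0.5  0.5]
c [0.4641 0.3588] [-0.4  0.4 -0.7  0.6]
```

```bash
python3 -m creep '[1,1.7,2.5,0.4,0,0,-0.035,1,1.7,2.5,0.4,0,0,-0.035,1,1.7,2.5,0.4,0,0,-0.035,1,1.7,2.5,0.4,0,0,-0.035,1,1.7,2.5,0.4,0,0,-0.035,1,1.7,2.5,0.4,0,0,-0.035,1,1.7,2.5,0.4,0,0,-0.035,1,1.7,2.5,0.4,0,0,-0.035,1,1.7,2.5,0.4,0,0,-0.035,1,1.7,2.5,0.4,0,0,-0.035,1,1.7,2.5,0.4,0,0,-0.035,1,0,0,0,0,0,-0.035]' 
python3 - <<'E'
from h import *
f=grab("wrist"); save(f,"w1"); s=env.get_state(); print(s["ee_pos"],s["orientation"],s["joint_positions"],np.array(f["T_tool_cam"]).round(3).tolist())
for n in ["post_top","drawer_handle","latch_pin","latch","drawer"]: print(n,find(f,n))
print(proj(f,[(.556,-.2911,.038)]))
E
```

```text
time: 2.5
ee_pos: [0.4378, -0.3199, 0.2959]
orientation: [-0.001, 1.0, -0.012, 0.002]
wrist_force: [0.3, 0.4, 0.3]
width: 0.0854
grip_force: 0.0
[ 0.43577423 -0.32292246  0.2953913 ] [ 1.93276561e-05  9.99896439e-01 -1.43414129e-02  1.19748010e-03] [ 1.01937324  0.26947014 -0.5134387   1.77022132  0.14335865  1.1370963
 -1.13827958] [[0.0, -0.965, -0.262, 0.066], [1.0, 0.0, -0.001, -0.0], [0.001, -0.262, 0.965, -0.121], [0.0, 0.0, 0.0, 1.0]]
post_top [(array([ 0.5527, -0.2885,  0.0131]), 0.64)]
drawer_handle [(array([ 0.5475, -0.2915,  0.0123]), 0.7)]
latch_pin []
latch []
drawer [(array([ 0.5528, -0.2932,  0.0147]), 0.98)]
[[249.48185199  71.231218  ]]
```

View pics/w1.png

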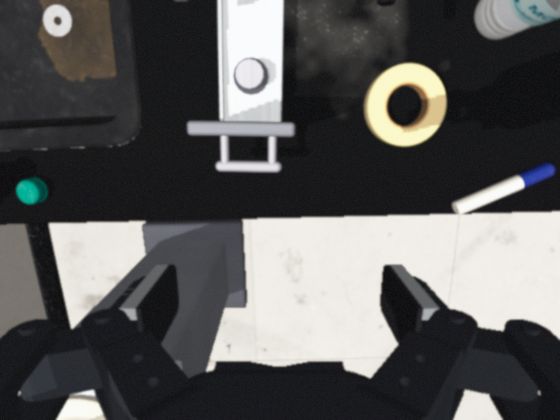

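```bash
python3 - <<'E'
from h import *
f=grab("wrist"); print(env.get_state()["ee_pos"])
for n,u,z in [("post",(250,74.5),.038),("hl",(219,167),.05),("hr",(279,167.5),.05),("pl",(188,122),.124),("pr",(295,124),.124),("pfl",(188,134),.124),("pfr",(294,136.5),.124)]: print(n,onz(f,u,z).round(4))
E
```

```text
[ 0.43184628 -0.32795389  0.2939939 ]
post [ 0.5455 -0.3012  0.038 ]
hl [ 0.4517 -0.2638  0.05  ]
hr [ 0.4489 -0.3282  0.05  ]
pl [ 0.4994 -0.2542  0.124 ]
pr [ 0.4945 -0.3431  0.124 ]
pfl [ 0.4896 -0.2533  0.124 ]
pfr [ 0.4843 -0.342   0.124 ]
```

```bash
python3 - <<'E'
from h import *
for i in range(3): f=grab("wrist"); print(env.get_state()["ee_pos"].round(4))
w=cv2.cvtColor(cv2.imread("pics/w1.png"),cv2.COLOR_BGR2GRAY); g=cv2.cvtColor(f["image"],cv2.COLOR_RGB2GRAY); save(f,"w2")
def sh(u,r):
    t=w[u[1]-r:u[1]+r,u[0]-r:u[0]+r]; s=g[max(0,u[1]-r-25):u[1]+r+25,u[0]-r-25:u[0]+r+25]
    m=cv2.matchTemplate(s,t,cv2.TM_CCOEFF_NORMED); _,v,_,l=cv2.minMaxLoc(m); return np.array([l[0]+u[0]-r-25+r-u[0],l[1]+max(0,u[1]-r-25)+r-u[1]]),v
for n,u,z in [("post",(250,74.5),.038),("hl",(219,167),.05),("hr",(279,167.5),.05),("pl",(188,122),.124),("pr",(295,124),.124),("pfl",(188,134),.124),("pfr",(294,136.5),.124)]:
    d,v=sh((int(u[0]),int(u[1])),20); print(n,d,round(v,2),onz(f,np.array(u)+d,z).round(4))
E
```

```text
[ 0.4319 -0.3278  0.294 ]
[ 0.4321 -0.3277  0.2941]
[ 0.4322 -0.3275  0.2941]
post [-9 -6] 0.98 [ 0.5521 -0.2918  0.038 ]
hl [-9 -5] 1.0 [ 0.4577 -0.2541  0.05  ]
hr [-8 -6] 1.0 [ 0.4559 -0.3195  0.05  ]
pl [-12  -7] 0.99 [ 0.5058 -0.2443  0.124 ]
pr [-9 -8] 0.98 [ 0.5015 -0.3354  0.124 ]
pfl [-12  -7] 0.99 [ 0.4961 -0.2433  0.124 ]
pfr [-9 -8] 0.98 [ 0.4914 -0.3343  0.124 ]
```

```bash
python3 -m creep '[1,0.1,2.9,0,0,0,0,1,0.1,2.9,0,0,0,0,1,0.1,2.9,0,0,0,0,1,0.1,2.9,0,0,0,0,1,0.1,2.9,0,0,0,0,1,0.1,2.9,0,0,0,0,1,0.1,2.9,0,0,0,0,1,0.1,2.9,0,0,0,0,1,0.1,2.9,0,0,0,0,1,0.1,2.9,0,0,0,0,1,0.1,2.9,0,0,0,0,1,0.1,2.9,0,0,0,0]'; python3 -m creep '[1,0.1,2.9,0,0,0,0,1,0.1,2.9,0,0,0,0,1,0.1,2.9,0,0,0,0,1,0.1,2.9,0,0,0,0,1,0.1,2.9,0,0,0,0,1,0.1,2.9,0,0,0,0,1,0.1,2.9,0,0,0,0,1,0.1,2.9,0,0,0,0,1,0.1,2.9,0,0,0,0,1,0,2.0,0,0,0,0,1,0,0.8,-1,0,0,0,1,0,0,-2,0,0,0]'; python3 -m creep '[1,0,0,-2.5,0,0,0,1,0,0,-2.5,0,0,0,1,0,0,-2,0,0,0,1,0,0,0,0,0,0,1,0,0,0,0,0,0,1,0,0,0,0,0,0]'
python3 - <<'E'
from h import *
for i in range(4): f=grab("wrist")
save(f,"w3"); s=env.get_state(); print(s["ee_pos"],s["orientation"],s["joint_positions"])
print(find(f,"vial"), proj(f,[(.463,.359,.076),(.463,.359,0)]))
m=imaging.trace(f,"vial")
if m:
    ys,xs=np.nonzero(m[0]["region"]); print(xs.min(),xs.max(),ys.min(),ys.max())
E
```

```text
time: 4.0
ee_pos: [0.4447, 0.0223, 0.2945]
orientation: [0.0, 1.0, -0.016, 0.0]
wrist_force: [-0.2, 1.4, -0.5]
width: 0.0854
grip_force: 0.0
time: 5.0
ee_pos: [0.4544, 0.3144, 0.2661]
orientation: [-0.002, 1.0, -0.014, 0.002]
wrist_force: [0.1, 0.6, 0.0]
width: 0.0854
grip_force: 0.0
time: 5.5
ee_pos: [0.4544, 0.3109, 0.1955]
orientation: [-0.0, 1.0, -0.016, 0.001]
wrist_force: [0.8, -0.4, 0.4]
width: 0.0855
grip_force: 0.0
[0.45463897 0.31071404 0.19568511] [-6.13600848e-04  9.99867041e-01 -1.62620092e-02  1.03500557e-03] [-0.076757    0.44588109 -0.72006915  1.84961716  0.35158839  0.9742318
 -2.55211577]
[(array([0.4647, 0.3563, 0.0705]), 0.55)] [[213.51615034 204.90151038]
 [228.59414055 185.88316762]]
189 248 165 226
```

View pics/w3.png

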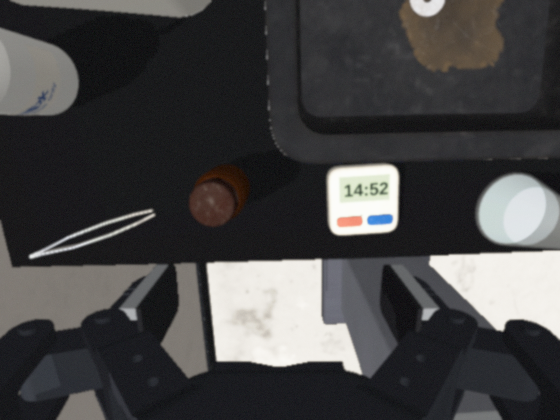

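```bash
python3 -m creep '[0.8,0,0,0,0,0,0.1,0.8,0,0,0,0,0,0.1,0.8,0.3,1.2,0,0,0,0.1,0.8,0.3,1.2,0,0,0,0.1,0.8,0.3,1.2,-1,0,0,0.05,0.8,0,1.2,-1,0,0,0,0.8,0,0,-1,0,0,0,0.8,0,0,0,0,0,0,0.8,0,0,0,0,0,0,0.8,0,0,0,0,0,0]'
python3 - <<'E'
from h import *
s=env.get_state(); print(s["ee_pos"],s["orientation"],s["joint_positions"])
f=grab("wrist"); print(find(f,"vial"))
E
```

```text
time: 6.63
ee_pos: [0.4631, 0.3575, 0.1646]
orientation: [0.0, 0.978, 0.207, 0.0]
wrist_force: [-0.6, -0.3, 0.7]
width: 0.0684
grip_force: 0.0
[0.46308577 0.35746167 0.16456307] [3.36853587e-04 9.78349340e-01 2.06960023e-01 6.43196157e-05] [-0.12075452  0.57391871 -0.77746406  1.78500292  0.47685991  0.98093335
 -2.24528953]
[(array([0.4689, 0.3628, 0.0732]), 0.95)]
```

```bash
python3 -m creep '[0.8,0.05,0.2,-1.5,0,0,0,0.8,0,0,-1.5,0,0,0,0.8,0,0,-1.5,0,0,0,0.8,0,0,-1.5,0,0,0,0.8,0,0,-1.5,0,0,0,0.8,0,0,-1.5,0,0,0,0.8,0,0,-1.5,0,0,0,0.8,0,0,-1.4,0,0,0,0.8,0,0,0,0,0,0,0.8,0,0,0,0,0,0]' ; python3 -m creep '[0.3,0,0,0,0,0,0,0.3,0,0,0,0,0,0,0.3,0,0,0,0,0,0,0.3,0,0,0,0,0,0,0.3,0,0,0,0,0,0,0.3,0,0,0,0,0,0,0.3,0,0,0,0,0,0]' 30
```

```text
time: 7.57
ee_pos: [0.4626, 0.36, 0.0441]
orientation: [0.0, 0.978, 0.208, -0.001]
wrist_force: [0.2, 0.4, -0.2]
width: 0.0684
grip_force: 0.0
time: 8.15
ee_pos: [0.4641, 0.3611, 0.0465]
orientation: [-0.001, 0.978, 0.207, 0.001]
wrist_force: [-1.2, 0.2, 6.2]
width: 0.0418
grip_force: 31.1
```

```bash
python3 -m creep '[0.3,0,0,1,0,0,0,0.3,0,0,2,0,0,0,0.3,0,0,3,0,0,0,0.3,0,0,3,0,0,0,0.3,0,0,3,0,0,0,0.3,0,-0.5,3,0,0,0,0.3,0,-1,3,0,0,0,0.3,0,-2,2,0,0,0,0.3,0.3,-2.5,1,0,0,-0.02,0.3,0.3,-2.5,0,0,0,-0.03,0.3,0.3,-2.5,0,0,0,-0.03,0.3,0.3,-2.5,0,0,0,-0.03]'; python3 -m creep '[0.3,0.3,-2.6,0,0,0,-0.03,0.3,0.3,-2.6,0,0,0,-0.03,0.3,0.3,-2.6,0,0,0,-0.03,0.3,0.3,-2.6,0,0,0,-0.03,0.3,0.3,-2.6,0,0,0,-0.03,0.3,0.3,-2.6,0,0,0,-0.03,0.3,0.3,-2.6,0,0,0,-0.03,0.3,0.3,-2.6,0,0,0,-0.03,0.3,0.3,-2.6,0,0,0,-0.03,0.3,0.3,-2.6,0,0,0,-0.03,0.3,0.3,-2.6,0,0,0,-0.02,0.3,0.3,-2.6,0,0,0,-0.02]'; python3 -m creep '[0.3,0.3,-2.6,0,0,0,0,0.3,0.3,-2.6,0,0,0,0,0.3,0.3,-2.6,0,0,0,0,0.3,0.3,-2.6,0,0,0,0,0.3,0.3,-2.6,0,0,0,0,0.3,0.3,-2.6,0,0,0,0,0.3,0.3,-1.5,0,0,0,0,0.3,0.2,-0.5,0,0,0,0,0.3,0,0,0,0,0,0,0.3,0,0,0,0,0,0]'
python3 - <<'E'
from h import *
for i in range(6): f=grab("wrist")
save(f,"w4"); s=env.get_state(); print(s["ee_pos"],s["orientation"],s["joint_positions"],s["width"],s["grip_force"])
print(proj(f,[(.554,-.2915,.038),(.4945,-.2429,.124),(.4920,-.335,.124)]))
E
```

```text
time: 9.15
ee_pos: [0.475, 0.2237, 0.2558]
orientation: [0.0, 0.988, 0.153, 0.0]
wrist_force: [0.9, -0.2, -2.0]
width: 0.0415
grip_force: 30.7
time: 10.15
ee_pos: [0.5106, -0.088, 0.2556]
orientation: [0.0, 1.0, -0.017, -0.0]
wrist_force: [-0.3, 0.3, -0.9]
width: 0.0416
grip_force: 30.7
time: 10.98
ee_pos: [0.5344, -0.2609, 0.2552]
orientation: [-0.001, 1.0, -0.015, -0.0]
wrist_force: [0.1, 1.0, -1.6]
width: 0.0413
grip_force: 30.7
[ 0.53449709 -0.26155344  0.25551694] [ 1.02631065e-05  9.99884283e-01 -1.52124423e-02  5.45126606e-05] [ 0.84148211  0.4190276  -0.56208991  1.68559941  0.24480017  1.10767146
 -1.39297147] 0.04195317158818726 30.73301555647049
[[309.29301844 167.93703813]
 [258.10291898 258.60900403]
 [373.14774988 258.17263147]]
```

View pics/w4.png

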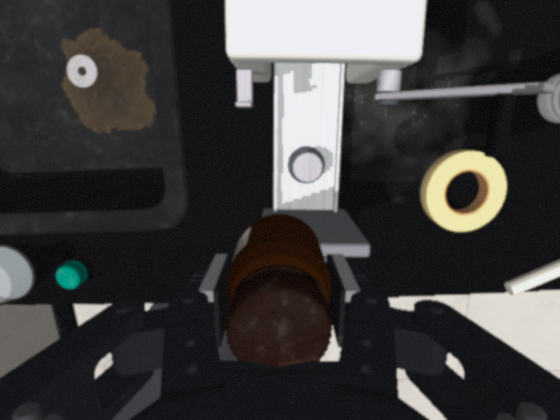

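```bash
python3 - <<'E'
from h import *
f=grab("wrist"); s=env.get_state(); print(s["ee_pos"])
print("post",onz(f,(307.5,163.5),.038), "panel tr",onz(f,(369,250),.124),onz(f,(341,211),.124))
print("housing fl, fr top", onz(f,(232,60),.146),onz(f,(419,64),.146))
print("vial dir: vial bottom exp",proj(f,[s["ee_pos"]-[0,0,.0465], s["ee_pos"]+[0,0,.03]]))
E
```

```text
[ 0.53447664 -0.26186343  0.25551577]
post [ 0.55838086 -0.29018323  0.038     ] panel tr [ 0.49903184 -0.33173154  0.124     ] [ 0.53181965 -0.30878893  0.124     ]
housing fl, fr top [ 0.63869582 -0.234647    0.146     ] [ 0.63343551 -0.35362693  0.146     ]
vial dir: vial bottom exp [[280.19234599 250.11589437]
 [280.9089427  340.09964606]]
```

```bash
python3 -m creep '[0.3,0.6,-0.8,0,0,0,0,0.6,0.8,-1,0,0,0,0]' 2>/dev/null | head -0; echo
python3 - <<'E'
from h import *
s=env.get_state(); print(s["time"],s["ee_pos"],s["width"],s["grip_force"])
E
```

```text
11.5 [ 0.54868566 -0.28044801  0.2557883 ] 0.05070315064363178 0.0
```

A typo opened the gripper in that move, so I'm catching the vial at once by closing while following it down.

```bash
python3 -m creep '[0.25,0,0,-4,0,0,0,0.25,0,0,-4,0,0,0,0.25,0,0,0,0,0,0,0.25,0,0,0,0,0,0]' 40
python3 - <<'E'
from h import *
f=grab("wrist"); save(f,"w5"); g=grab("side"); s=env.get_state(); print(s["ee_pos"],s["width"],s["grip_force"])
a=cv2.resize(f["image"],(400,300)); b=cv2.resize(g["image"][80:200,250:410],(400,300),interpolation=cv2.INTER_CUBIC)
cv2.imwrite("pics/c5.png",cv2.cvtColor(np.hstack([a,b]),cv2.COLOR_RGB2BGR))
E
```

```text
time: 11.83
ee_pos: [0.547, -0.2805, 0.1735]
orientation: [-0.001, 1.0, -0.016, -0.002]
wrist_force: [-0.1, -0.3, 0.7]
width: 0.0214
grip_force: 0.0
[ 0.54987709 -0.2811245   0.1773609 ] 0.021492810292699144 0.0
```

View pics/c5.png

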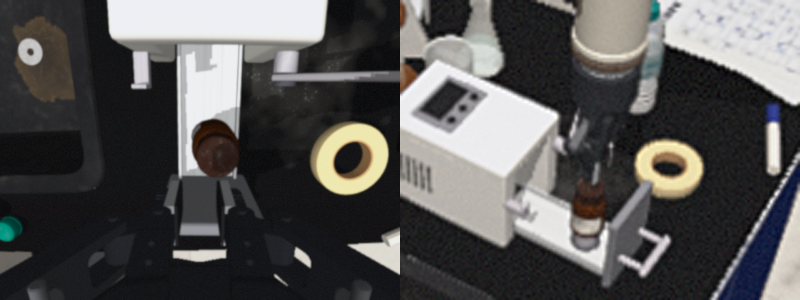

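```bash
python3 - <<'E'
from h import *
from scipy.optimize import least_squares
for v in ["wrist","side","scene"]:
    f=grab(v); m=imaging.trace(f,"vial"); print(v,find(f,"vial"))
    if not m: continue
    print(m[0]["score"]); ys,xs=np.nonzero(m[0]["region"]); b=(xs.min(),xs.max(),ys.min(),ys.max())
    A=np.linspace(0,6.28,24)
    def r2(p):
        z0=p[2]; q=proj(f,[(p[0]+.022*np.cos(t),p[1]+.022*np.sin(t),z) for t in A for z in (z0,z0+.058)]+[(p[0]+.018*np.cos(t),p[1]+.018*np.sin(t),z0+.076) for t in A])
        return np.array([q[:,0].min(),q[:,0].max(),q[:,1].min(),q[:,1].max()])-b+[.5,-.5,.5,-.5]
    t=least_squares(r2,[.55,-.285,.038]); print(b,"free z",t.x.round(4),np.round(t.fun,1))
    t=least_squares(lambda p:r2([*p,.038]),[.55,-.285]); print("z38",t.x.round(4),np.round(t.fun,1))
print(env.get_state()["ee_pos"])
E
```

```text
wrist [(array([ 0.5654, -0.2918,  0.1098]), 0.66)]
0.62
(np.int64(267), np.int64(331), np.int64(171), np.int64(251)) free z [ 0.5541 -0.2943  0.0224] [-0.4  0.4  0.4 -0.3]
z38 [ 0.5586 -0.2935] [-2.9  2.9 -2.6  2.3]
side [(array([ 0.5512, -0.2819,  0.0872]), 0.78), (array([0.4259, 0.0975, 0.0483]), 0.48)]
0.87
(np.int64(318), np.int64(331), np.int64(151), np.int64(174)) free z [ 0.5882 -0.3619 -0.0421] [-0.1  0.1  0.1 -0.1]
z38 [ 0.56   -0.2966] [-0.7  0.7 -0.9  0.9]
scene [(array([ 0.5506, -0.2846,  0.1014]), 0.72)]
0.53
(np.int64(345), np.int64(355), np.int64(195), np.int64(214)) free z [ 0.7935 -0.4867 -0.1519] [-0.1  0.1  0.1 -0.1]
z38 [ 0.5678 -0.3006] [-1.5  1.5 -2.4  2.2]
[ 0.54850936 -0.28085331  0.17590636]
```

```bash
python3 -m creep '[0.8,0,0,2.5,0,0,0,0.8,0,0,2.5,0,0,0,0.8,-0.5,0,2.5,0,0,0,0.8,-0.5,-0.5,2.5,0,0,0,0.8,0,-0.5,0,0,0,0,0.8,0,0,0,0,0,0,0.8,0,0,0,0,0,0,0.8,0,0,0,0,0,0,0.8,0,0,0,0,0,0,0.8,0,0,0,0,0,0,0.8,0,0,0,0,0,0]'
python3 - <<'E'
from h import *
for i in range(3): f=grab("wrist")
s=env.get_state(); print(s["ee_pos"]); save(f,"w6"); np.savez("w6.npz",W=f["W"],K=f["K"],d=f["dist_coeffs"])
c=proj(f,[(.556,-.291,.08)])[0].astype(int); print(c)
x,y=max(0,c[0]-80),max(0,c[1]-70); print(x,y)
cv2.imwrite("pics/c6.png",cv2.cvtColor(cv2.resize(f["image"][y:y+120,x:x+160],None,fx=5,fy=5,interpolation=cv2.INTER_CUBIC),cv2.COLOR_RGB2BGR))
E
```

```text
time: 13.3
ee_pos: [0.5382, -0.2902, 0.2745]
orientation: [-0.0, 1.0, -0.016, -0.001]
wrist_force: [0.0, 0.1, 0.1]
width: 0.0688
grip_force: 0.0
[ 0.53831212 -0.29054189  0.27501864]
[279 173]
199 103
```

View pics/c6.png

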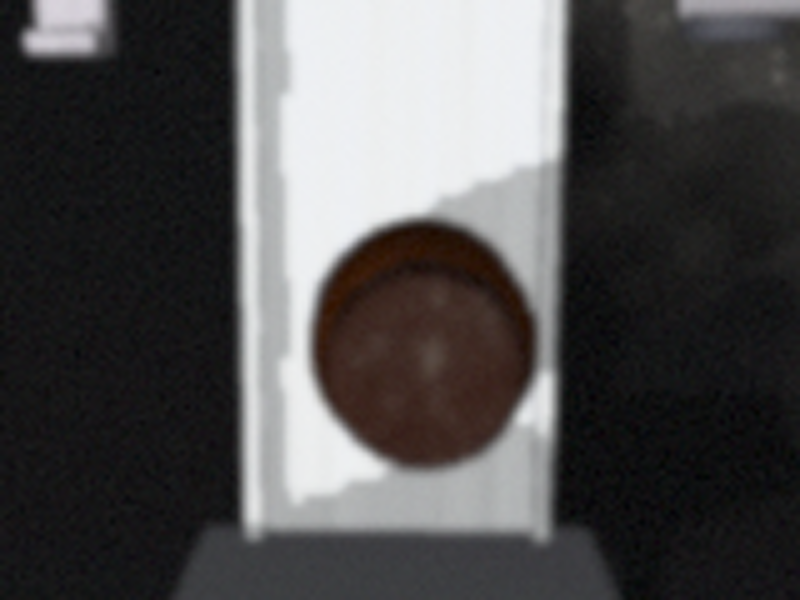

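```bash
python3 - <<'E'
from h import *
z=np.load("w6.npz"); f={"W":z["W"],"K":z["K"],"dist_coeffs":z["d"]}
px=lambda u,v:(199+u/5-.4,103+v/5-.4)
print("cap",onz(f,px(428,365),.114)); 
print("capL/R",onz(f,px(322,365),.114),onz(f,px(535,365),.114),onz(f,px(428,262),.114),onz(f,px(428,468),.114))
print("drawer L/R",onz(f,px(241,365),.025),onz(f,px(558,365),.025),"panel in",onz(f,px(400,524),.124))
for c in [(.556,-.291),(.558,-.2935),(.553,-.296)]:
    q=proj(f,[(c[0]+.022*np.cos(t),c[1]+.022*np.sin(t),.096) for t in np.linspace(0,6.28,60)]); k=proj(f,[(c[0]+.018*np.cos(t),c[1]+.018*np.sin(t),.114) for t in np.linspace(0,6.28,60)])
    for w in (q,k): print(c,[(round((a+.4-199)*5)) for a in (w[:,0].min(),w[:,0].max())],[(round((a+.4-103)*5)) for a in (w[:,1].min(),w[:,1].max())])
E
```

```text
cap [ 0.55955957 -0.29498092  0.114     ]
capL/R [ 0.56012012 -0.27732022  0.114     ] [ 0.55900689 -0.31281145  0.114     ] [ 0.57659782 -0.29545616  0.114     ] [ 0.54200432 -0.29449302  0.114     ]
drawer L/R [ 0.54684341 -0.25481463  0.025     ] [ 0.54464899 -0.32432587  0.025     ] panel in [ 0.53491737 -0.28954453  0.124     ]
(0.556, -0.291) [281, 529] [245, 491]
(0.556, -0.291) [297, 512] [279, 492]
(0.558, -0.2935) [294, 543] [233, 479]
(0.558, -0.2935) [312, 527] [266, 480]
(0.553, -0.296) [310, 557] [261, 506]
(0.553, -0.296) [328, 543] [296, 508]
```

```bash
python3 -m creep '[0,-2,0,0,0,0,0,0,-3,0,0,0,0,0,0,-3,0,0,0,0,0,0,-0.8,0,-1,0,0,0,0,0,0,-3,0,0,0,0,0,0,-3,0,0,0,0,0,0,-3,0,0,0,0,0,0,-3,0,0,0,0,0,0,-2.5,0,0,0,0,0,0,0,0,0,0,0,0,0,0,0,0,0,0,0,0,0,0,0,0]'
```

```text
time: 14.45
ee_pos: [0.4514, -0.291, 0.1216]
orientation: [0.0, 1.0, -0.016, 0.001]
wrist_force: [0.6, -0.3, 0.4]
width: 0.0001
grip_force: 0.0
```

```bash
python3 -m creep '[0,0.8,0,-0.2,0,0,0,0,0.8,0,0,0,0,0,0,0.5,0,0,0,0,0,0,0.2,0,0,0,0,0,0,0.2,0,0,0,0,0,0,0.2,0,0,0,0,0,0,0.2,0,0,0,0,0,0,0.2,0,0,0,0,0,0,0.3,0,0,0,0,0,0,0.3,0,0,0,0,0,0,0.3,0,0,0,0,0,0,0.3,0,0,0,0,0]'
python3 - <<'E'
from h import *
f=grab("wrist"); 
print(find(f,"vial"),find(f,"drawer"),env.get_state()["ee_pos"],env.get_state()["wrist_force"])
E
```

```text
time: 15.45
ee_pos: [0.4931, -0.2912, 0.1182]
orientation: [0.0, 1.0, -0.016, -0.0]
wrist_force: [-0.9, -1.7, 0.7]
width: 0.0002
grip_force: 0.8
[(array([ 0.5634, -0.295 ,  0.1091]), 0.75)] [(array([ 0.518 , -0.2885,  0.0543]), 0.84), (array([ 0.518 , -0.4439,  0.0161]), 0.28)] [ 0.49392376 -0.29052193  0.11829872] [-0.61391354  0.60822458 -0.41295549]
```

```bash
python3 -m creep '[0,0.3,0,0,0,0,0,0,0.3,0,0,0,0,0,0,0.3,0,0,0,0,0,0,0.3,0,0,0,0,0,0,0.3,0,0,0,0,0,0,0.3,0,0,0,0,0,0,0.3,0,0,0,0,0,0,0.3,0,0,0,0,0]'
python3 - <<'E'
from h import *
f=grab("wrist"); print(env.get_state()["ee_pos"],env.get_state()["wrist_force"]); save(f,"w7")
print(find(f,"vial"),find(f,"drawer"))
E
```

```text
time: 16.27
ee_pos: [0.5176, -0.2909, 0.1183]
orientation: [0.0, 1.0, -0.016, 0.0]
wrist_force: [-1.1, -1.3, -0.0]
width: 0.0
grip_force: 0.9
[ 0.51841678 -0.29063498  0.11842101] [-0.93970615 -0.29650217  0.63424219]
[] [(array([ 0.5426, -0.2889,  0.0552]), 0.64)]
```

```bash
python3 - <<'E'
from h import *
f=grab("side"); m=imaging.trace(f,"vial"); print(find(f,"vial"),[(d["score"],[int(a) for a in (np.nonzero(d["region"])[1].min(),np.nonzero(d["region"])[1].max(),np.nonzero(d["region"])[0].min(),np.nonzero(d["region"])[0].max())]) for d in m[:2]])
print(proj(f,[(.594,-.296,.114),(.594,-.296,.038)]))
g=imaging.grab_frame("wrist")["image"]
a=cv2.resize(g,(400,300)); b=cv2.resize(f["image"][80:200,250:410],(400,300),interpolation=cv2.INTER_CUBIC)
cv2.imwrite("pics/c7.png",cv2.cvtColor(np.hstack([a,b]),cv2.COLOR_RGB2BGR))
E
```

```text
[(array([ 0.5875, -0.2843,  0.0905]), 0.76)] [(0.65, [308, 321, 146, 169])]
[[315.62831792 149.78620484]
 [314.29061912 165.97621762]]
```

```bash
python3 -m creep '[0,0.3,0,0,0,0,0,0,0.3,-0.02,0,0,0,0,0,0.3,-0.02,0,0,0,0,0,0.4,-0.02,0,0,0,0,0,0.4,-0.02,0,0,0,0,0,0.4,-0.02,0,0,0,0,0,0.4,-0.02,0,0,0,0,0,0.4,-0.02,0,0,0,0,0,0.4,-0.02,0,0,0,0,0,0.4,-0.02,0,0,0,0,0,0.4,-0.02,0,0,0,0,0,0.4,0,0,0,0,0]'; python3 -m creep '[0,0.4,0,0,0,0,0,0,0.4,0,0,0,0,0,0,0.4,-0.02,0,0,0,0,0,0.4,-0.02,0,0,0,0,0,0.4,-0.02,0,0,0,0,0,0.4,-0.02,0,0,0,0,0,0.4,-0.02,0,0,0,0,0,0.3,-0.02,0,0,0,0,0,0.3,0,0,0,0,0,0,0.2,0,0,0,0,0]'
python3 - <<'E'
from h import *
f=grab("side"); m=imaging.trace(f,"vial"); print(find(f,"vial"),[(d["score"],[int(a) for a in (np.nonzero(d["region"])[1].min(),np.nonzero(d["region"])[1].max(),np.nonzero(d["region"])[0].min(),np.nonzero(d["region"])[0].max())]) for d in m[:2]])
print(env.get_state()["ee_pos"],env.get_state()["wrist_force"])
E
```

```text
time: 17.62
ee_pos: [0.5626, -0.2927, 0.1182]
orientation: [-0.0, 1.0, -0.016, -0.0]
wrist_force: [-1.5, 1.4, -0.6]
width: -0.0001
grip_force: 0.9
time: 18.45
ee_pos: [0.5987, -0.2941, 0.1183]
orientation: [0.0, 1.0, -0.016, 0.0]
wrist_force: [-2.1, -0.1, -0.6]
width: -0.0001
grip_force: 0.8
[(array([ 0.6144, -0.2727,  0.0548]), 0.62), (array([0.4505, 0.2348, 0.0196]), 0.21)] [(0.52, [296, 300, 146, 157])]
[ 0.59906293 -0.29406439  0.11860913] [-1.08629451 -0.398885    0.13855191]
```

Expected end about x = 0.614; continuing slowly until force builds.

```bash
python3 -m creep '[0,0.2,0,0,0,0,0,0,0.2,0,0,0,0,0,0,0.2,0,0,0,0,0,0,0.2,0,0,0,0,0,0,0.2,0,0,0,0,0,0,0.2,0,0,0,0,0]'; python3 -m creep '[0,0.2,0,0,0,0,0,0,0.1,0,0,0,0,0,0,0.1,0,0,0,0,0]'; python3 -m creep '[0,0.1,0,0,0,0,0,0,0.1,0,0,0,0,0,0,0.1,0,0,0,0,0]'
```

```text
time: 19.1
ee_pos: [0.6105, -0.2943, 0.1184]
orientation: [0.0, 1.0, -0.016, 0.0]
wrist_force: [-2.0, -0.1, 0.2]
width: -0.0002
grip_force: 0.8
time: 19.35
ee_pos: [0.6144, -0.294, 0.1182]
orientation: [0.0, 1.0, -0.016, -0.0]
wrist_force: [-1.3, -0.8, 1.0]
width: -0.0001
grip_force: 0.8
time: 19.6
ee_pos: [0.6154, -0.294, 0.1182]
orientation: [-0.0, 1.0, -0.016, -0.002]
wrist_force: [-10.3, 0.0, 7.0]
width: 0.0001
grip_force: 5.0
```

```bash
python3 -m creep '[0,0.1,0,0,0,0,0,0,0,0,0,0,0,0,0,0,0,0,0,0,0,0,0,0,0,0,0,0]'; python3 -m creep '[0,-1.5,0,0,0,0,0,0,-3,0,0,0,0,0,0,-3,0,0,0,0,0,0,-3,0,1,0,0,0,0,-2,0,3,0,0,0,0,0,-1.5,3,0,0,0,0,0,-1.5,3,0,0,0,0,0,-1,3,0,0,0,0,0,0,0,0,0,0,0,0,0,0,0,0,0,0,0,0,0,0,0,0]'
python3 - <<'E'
from h import *
for i in range(4): f=grab("wrist")
save(f,"w8"); np.savez("w8.npz",W=f["W"],K=f["K"],d=f["dist_coeffs"])
g=grab("side"); c=grab("scene"); print(env.get_state()["ee_pos"])
for v in (f,g,c): print(find(v,"latch_pin"),find(v,"latch"),find(v,"vial"),find(v,"drawer"))
a=cv2.resize(f["image"],(560,420)); b=cv2.resize(g["image"][90:195,275:355],(240,315),interpolation=cv2.INTER_CUBIC); o=np.zeros((420,800,3),np.uint8); o[:,:560]=a; o[:315,560:]=b
cv2.imwrite("pics/c8.png",cv2.cvtColor(o,cv2.COLOR_RGB2BGR))
E
```

```text
time: 19.93
ee_pos: [0.6155, -0.294, 0.1182]
orientation: [-0.0, 1.0, -0.016, -0.003]
wrist_force: [-10.5, -0.1, 8.5]
width: 0.0
grip_force: 5.2
time: 20.85
ee_pos: [0.4936, -0.3332, 0.2481]
orientation: [-0.0, 1.0, -0.016, 0.0]
wrist_force: [0.9, 0.7, -0.2]
width: 0.0001
grip_force: 0.0
[ 0.49310839 -0.33320109  0.24726784]
[(array([ 0.6094, -0.3846,  0.1758]), 0.65)] [] [] [(array([ 0.63  , -0.2975,  0.0973]), 0.74)]
[(array([ 0.6127, -0.3878,  0.1705]), 0.7)] [(array([ 0.6143, -0.3864,  0.1715]), 0.57)] [] [(array([ 0.6267, -0.2867,  0.0639]), 0.74), (array([0.4255, 0.0971, 0.0472]), 0.7)]
[] [] [] [(array([ 0.6238, -0.291 ,  0.0717]), 0.71)]
```

View pics/c8.png

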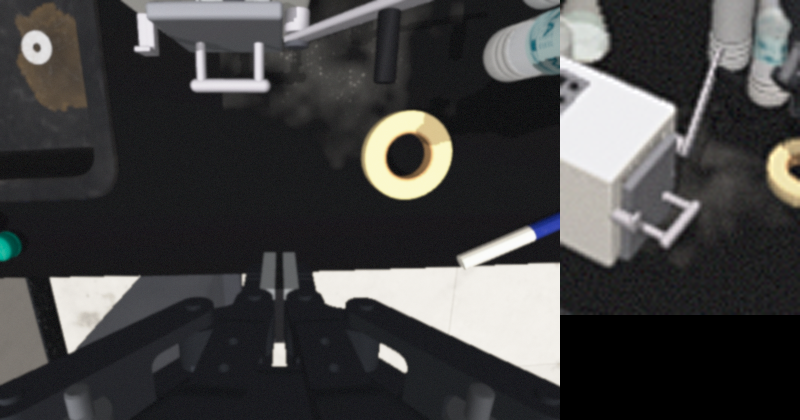

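```bash
cat > ch.py <<'E'
from h import *
X=(.732,-.2973,-.0355)
def W(p):
    c,s=np.cos(X[2]),np.sin(X[2]); return np.array([X[0]+c*p[0]-s*p[1],X[1]+s*p[0]+c*p[1],p[2]])
def pin(t,d): return W((-.114-d,-.056+.09*np.cos(t),.1+.09*np.sin(t)))
E
python3 - <<'E'
from ch import *
z=np.load("w8.npz"); f={"W":z["W"],"K":z["K"],"dist_coeffs":z["d"]}
print("pivot",proj(f,[W((-.114,-.056,.1))]), "handle",proj(f,[W((-.1425,.03,.05)),W((-.1425,-.03,.05))]))
for t in np.arange(1.8,2.7,.1): print(round(t,1),proj(f,[pin(t,0.003),pin(t,.039)]).round(0).tolist(),pin(t,.021).round(4))
E
```

```text
pivot [[297.49369618  38.7066489 ]] handle [[197.12610011  86.34960291]
 [264.71569569  86.2739594 ]]
1.8 [[349.0, 4.0], [346.0, 82.0]] [ 0.5944 -0.3689  0.1876]
1.9 [[366.0, 6.0], [362.0, 83.0]] [ 0.5941 -0.3776  0.1852]
2.0 [[381.0, 9.0], [376.0, 84.0]] [ 0.5938 -0.3859  0.1818]
2.1 [[394.0, 11.0], [389.0, 85.0]] [ 0.5935 -0.3939  0.1777]
2.2 [[405.0, 15.0], [400.0, 86.0]] [ 0.5932 -0.4014  0.1728]
2.3 [[414.0, 18.0], [409.0, 87.0]] [ 0.593  -0.4084  0.1671]
2.4 [[421.0, 22.0], [416.0, 89.0]] [ 0.5927 -0.4148  0.1608]
2.5 [[426.0, 25.0], [421.0, 90.0]] [ 0.5925 -0.4205  0.1539]
2.6 [[429.0, 29.0], [424.0, 91.0]] [ 0.5924 -0.4255  0.1464]
```

```bash
python3 -m creep '[0,0.5,-2,0,0,0,0,0,1.5,-3,0,0,0,0,0,2,-3,0,0,0,0,0,2.5,-1.7,0,0,0,0,0,2,0,0,0,0,0,0,0.5,0,-1,0,0,0,0,0,0,-2,0,0,0,0,0,0,-2,0,0,0,0,0,0,-1.7,0,0,0,0,0,0,0,0,0,0,0,0,0,0,0,0,0]'
python3 - <<'E'
from ch import *
s=env.get_state(); print(s["ee_pos"],s["joint_positions"].round(2)); f=grab("wrist"); print(find(f,"latch_pin"))
E
```

```text
time: 22.67
ee_pos: [0.5822, -0.4299, 0.1798]
orientation: [-0.001, 1.0, -0.016, -0.001]
wrist_force: [-0.8, -0.5, 0.2]
width: -0.0005
grip_force: 0.0
[ 0.58215567 -0.4299139   0.17982876] [ 0.89  0.71 -0.47  1.39  0.33  1.12 -1.23]
[(array([ 0.6116, -0.3937,  0.1776]), 0.85)]
```

Pushing the pin to the left over the top.

```bash
python3 -m creep '[0,0,1,0,0,0,0,0,0,1,0,0,0,0,0,0,1,0,0,0,0,0,0,1,0,0,0,0,0,0,1,0,0,0,0,0,0,1,0,0,0,0,0,0,0,0,0,0,0]'; python3 -m creep '[0,0,1,0,0,0,0,0,0,1,0,0,0,0,0,0,1,0,0,0,0,0,0,1,0,0,0,0,0,0,1,0,0,0,0,0,0,0.5,0,0,0,0,0,0,0,0,0,0,0,0,0,0,0,0,0,0]'
python3 - <<'E'
from ch import *
f=grab("wrist"); g=grab("side"); c=grab("scene")
for v in (f,g,c): print(find(v,"latch_pin"),find(v,"latch"))
for t in (.6,.8,1,1.2): print(t,pin(t,.021).round(4))
E
```

```text
time: 23.35
ee_pos: [0.5841, -0.3668, 0.1816]
orientation: [-0.001, 1.0, -0.014, -0.0]
wrist_force: [0.2, 0.9, -0.2]
width: 0.0
grip_force: 0.0
time: 24.02
ee_pos: [0.5836, -0.3149, 0.1815]
orientation: [-0.0, 1.0, -0.016, 0.0]
wrist_force: [0.6, 0.2, 0.2]
width: -0.0002
grip_force: 0.0
[(array([ 0.6161, -0.3   ,  0.1685]), 0.92)] [(array([ 0.619 , -0.2967,  0.1765]), 0.96), (array([ 0.6301, -0.2976,  0.1193]), 0.49)]
[(array([ 0.6106, -0.2977,  0.1747]), 0.47)] [(array([ 0.6318, -0.2863,  0.0593]), 0.61), (array([ 0.6105, -0.2911,  0.1746]), 0.55)]
[] []
0.6 [ 0.5977 -0.2742  0.1508]
0.8 [ 0.5973 -0.2858  0.1646]
1 [ 0.5968 -0.2999  0.1757]
1.2 [ 0.5963 -0.3159  0.1839]
```

```bash
python3 -m creep '[0,0,-1,0,0,0,0,0,0,-0.5,2,0,0,0,0,0,0,3,0,0,0,0,0,1.5,0,0,0,0,0,0,2.8,0,0,0,0,0,0,0,-1,0,0,0,0,0,0.2,-1.5,0,0,0,0,0,0.2,-1,0,0,0,0,0,0.3,-0.8,0,0,0,0,0,0.4,-0.8,0,0,0,0,0,0.3,-0.8,0,0,0,0,0,0,0,0,0,0]'
python3 - <<'E'
from ch import *
f=grab("wrist"); g=grab("side")
for v in (f,g): print(find(v,"latch_pin"))
E
```

```text
time: 25.47
ee_pos: [0.5846, -0.2633, 0.172]
orientation: [-0.006, 1.0, -0.012, -0.001]
wrist_force: [-2.8, 18.1, 10.5]
width: -0.0
grip_force: 10.1
[]
[]
```

```bash
python3 -m creep '[0,0,0.3,1.5,0,0,0,0,0,0,2,0,0,0,0,0,0,2,0,0,0,0,-2,0,1,0,0,0,0,-2,0,0,0,0,0,0,0,0,0,0,0,0,0,0,0,0,0,0,0,0,0,0,0,0,0]'
python3 - <<'E'
from ch import *
f=grab("wrist"); g=grab("side"); save(f,"w9"); np.savez("w9.npz",W=f["W"],K=f["K"],d=f["dist_coeffs"])
for v in (f,g): print(find(v,"latch_pin"),find(v,"latch"))
print(env.get_state()["ee_pos"],env.get_state()["orientation"])
for t in np.arange(.6,1.5,.1): print(round(t,1),proj(f,[pin(t,0.003),pin(t,.039)]).round(0).tolist(),pin(t,.021).round(4))
# dark pin: darkest pixels in rows of window
m=imaging.trace(f,"latch_pin")
for d in m[:1]:
    ys,xs=np.nonzero(d["region"]); print(d["score"],xs.min(),xs.max(),ys.min(),ys.max())
E
```

```text
[(array([ 0.6174, -0.2785,  0.1465]), 0.74), (array([ 0.5221, -0.465 ,  0.016 ]), 0.18)] [(array([ 0.6207, -0.277 ,  0.1565]), 0.56)]
[(array([0.4282, 0.1   , 0.0477]), 0.53)] []
[ 0.58470027 -0.26395299  0.1727793 ] [-5.65058200e-03  9.99903405e-01 -1.26886681e-02 -4.98525567e-04]
0.6 [[304.0, 203.0], [301.0, 279.0]] [ 0.5977 -0.2742  0.1508]
0.7 [[318.0, 207.0], [315.0, 287.0]] [ 0.5975 -0.2797  0.158 ]
0.8 [[335.0, 212.0], [331.0, 294.0]] [ 0.5973 -0.2858  0.1646]
0.9 [[356.0, 216.0], [349.0, 302.0]] [ 0.5971 -0.2926  0.1705]
1.0 [[379.0, 220.0], [370.0, 309.0]] [ 0.5968 -0.2999  0.1757]
1.1 [[404.0, 224.0], [394.0, 315.0]] [ 0.5965 -0.3077  0.1802]
1.2 [[432.0, 228.0], [419.0, 320.0]] [ 0.5963 -0.3159  0.1839]
1.3 [[460.0, 231.0], [445.0, 325.0]] [ 0.596  -0.3244  0.1867]
1.4 [[489.0, 233.0], [471.0, 328.0]] [ 0.5956 -0.3332  0.1887]
0.71 246 441 171 266invalid input
```

```bash
python3 -m creep '[0,0,0.3,1.5,0,0,0,0,0,0,2,0,0,0,0,0,0,1,0,0,0,0,0,-1.1,0,0,0,0,0,0,0,0,0,0,0,0,0,0,0,0,0,0]'
python3 - <<'E'
from ch import *
f=grab("wrist"); save(f,"w9"); print(find(f,"latch_pin"),find(f,"latch"))
print(env.get_state()["ee_pos"],env.get_state()["wrist_force"])
for t in np.arange(.4,1.1,.1): print(round(t,1),proj(f,[pin(t,0.003),pin(t,.039)]).round(0).tolist(),pin(t,.021).round(4))
g=cv2.cvtColor(f["image"],cv2.COLOR_RGB2GRAY)
for r in range(150,300,10): print(r,g[r,240:460:6].tolist())
E
```

```text
time: 26.52
ee_pos: [0.5822, -0.2841, 0.2161]
orientation: [0.0, 1.0, -0.018, -0.001]
wrist_force: [-0.3, 0.3, -0.2]
width: -0.0003
grip_force: 0.0
[(array([ 0.6194, -0.2757,  0.147 ]), 0.82)] [(array([ 0.6215, -0.2769,  0.1574]), 0.9)]
[ 0.58253914 -0.28201687  0.21597783] [ 0.05762249  0.55192285 -0.13680009]
0.4 [[248.0, 177.0], [249.0, 234.0]] [ 0.598  -0.2656  0.135 ]
0.5 [[253.0, 179.0], [254.0, 238.0]] [ 0.5979 -0.2695  0.1431]
0.6 [[261.0, 181.0], [262.0, 243.0]] [ 0.5977 -0.2742  0.1508]
0.7 [[270.0, 184.0], [271.0, 247.0]] [ 0.5975 -0.2797  0.158 ]
0.8 [[282.0, 186.0], [282.0, 251.0]] [ 0.5973 -0.2858  0.1646]
0.9 [[295.0, 188.0], [295.0, 256.0]] [ 0.5971 -0.2926  0.1705]
1.0 [[311.0, 190.0], [309.0, 260.0]] [ 0.5968 -0.2999  0.1757]
150 [158, 158, 159, 159, 136, 119, 112, 109, 109, 112, 153, 155, 156, 156, 158, 156, 155, 157, 154, 159, 107, 162, 145, 144, 53, 36, 36, 32, 32, 25, 31, 46, 54, 56, 59, 66, 40]
160 [23, 20, 82, 195, 26, 23, 18, 28, 34, 23, 28, 29, 72, 206, 42, 42, 57, 59, 66, 79, 87, 108, 108, 113, 58, 56, 55, 79, 58, 54, 48, 42, 40, 47, 48, 48, 41]
170 [81, 88
[... 1352 characters left out ...]
3, 24, 18, 23, 37, 32, 18, 15, 24, 142, 227, 229, 228, 54, 20, 20, 21]
260 [19, 21, 21, 24, 79, 87, 34, 42, 86, 78, 20, 19, 22, 21, 21, 26, 25, 21, 18, 16, 17, 23, 25, 20, 21, 18, 23, 20, 19, 101, 227, 227, 229, 215, 63, 53, 70]
270 [21, 19, 22, 18, 85, 85, 32, 35, 88, 86, 20, 22, 18, 17, 17, 17, 21, 22, 22, 23, 21, 16, 18, 16, 24, 20, 20, 19, 14, 19, 71, 228, 228, 228, 228, 227, 223]
280 [20, 23, 20, 23, 87, 83, 30, 30, 86, 86, 24, 20, 25, 19, 20, 20, 18, 22, 16, 21, 17, 20, 19, 18, 20, 21, 19, 20, 14, 19, 20, 22, 125, 226, 228, 228, 227]
290 [21, 22, 22, 25, 40, 136, 43, 46, 134, 39, 24, 22, 18, 22, 22, 15, 19, 23, 19, 24, 18, 17, 22, 18, 17, 18, 22, 20, 18, 19, 21, 17, 22, 19, 19, 19, 20]
```

```bash
python3 -m creep '[0,0,0.8,-1.5,0,0,0,0,0,0,-1.5,0,0,0,0,0,0,-1,0,0,0,0,0,0,-0.8,0,0,0,0,0,0.1,-0.6,0,0,0,0,0,0.1,-0.6,0,0,0,0,0,0.1,-0.6,0,0,0,0,0,0,0,0,0,0]'
```

```text
time: 27.33
ee_pos: [0.5828, -0.271, 0.1501]
orientation: [-0.0, 1.0, -0.016, -0.001]
wrist_force: [-0.8, 0.5, 0.8]
width: -0.0001
grip_force: 0.0
```

```bash
python3 -m creep '[0,0,0.1,-0.6,0,0,0,0,0,0.1,-0.6,0,0,0,0,0,0.1,-0.5,0,0,0,0,0,0.1,-0.4,0,0,0,0,0,0.1,-0.3,0,0,0,0,0,0,0,0,0,0]'
python3 - <<'E'
from ch import *
f=grab("wrist"); g=grab("side"); print(find(f,"latch_pin"),find(g,"latch_pin"))
print(env.get_state()["ee_pos"],env.get_state()["wrist_force"])
E
```

```text
time: 27.83
ee_pos: [0.5828, -0.266, 0.1265]
orientation: [-0.0, 1.0, -0.016, -0.001]
wrist_force: [-0.8, -0.9, 1.0]
width: -0.0001
grip_force: 0.3
[(array([ 0.6159, -0.2774,  0.1007]), 0.76)] []
[ 0.58323064 -0.26534161  0.12725109] [-0.09912239 -0.09441872  0.01378432]
```

```bash
python3 -m creep '[0,0,0,-0.3,0,0,0,0,0,0,-0.2,0,0,0,0,0,0,0,0,0,0]'; python3 -m creep '[0,0,0,-0.2,0,0,0,0,0,0,-0.2,0,0,0,0,0,0,0,0,0,0]'
```

```text
time: 28.28
ee_pos: [0.584, -0.2656, 0.1239]
orientation: [0.0, 1.0, -0.016, 0.001]
wrist_force: [-2.9, 1.1, 11.4]
width: 0.0
grip_force: 4.9
time: 28.53
ee_pos: [0.5844, -0.2656, 0.1227]
orientation: [0.001, 1.0, -0.016, 0.001]
wrist_force: [-9.8, 3.3, 27.0]
width: -0.0003
grip_force: 12.2
```

```bash
python3 -m creep '[0,0,0,0.8,0,0,0,0,0,0,2,0,0,0,0,-0.5,0,3,0,0,0,0,-2,0,3,0,0,0,0,-3,0,2,0,0,0,0,-2,0,0,0,0,0,0,0,0,0,0,0,0,0,0,0,0,0,0,0,0,0,0,0,0,0,0]'
python3 - <<'E'
from ch import *
for i in range(3): f=grab("wrist")
save(f,"w10"); s=env.get_state(); print(s["ee_pos"],s["wrist_force"]); print(find(f,"latch_pin"),find(f,"latch"),find(f,"drawer"))
for t in (-.05,0,.05,.1,.2): print(t,proj(f,[pin(t,0.003),pin(t,.039),W((-.117,-.056+.11*np.cos(t),.1+.11*np.sin(t)))]).round(1).tolist())
a=proj(f,[pin(0,.02)])[0].astype(int); x,y=max(0,a[0]-80),max(0,a[1]-60); print(x,y)
cv2.imwrite("pics/c10.png",cv2.cvtColor(cv2.resize(f["image"][y:y+120,x:x+160],None,fx=5,fy=5,interpolation=cv2.INTER_CUBIC),cv2.COLOR_RGB2BGR))
g=grab("side"); cv2.imwrite("pics/s10.png",cv2.cvtColor(g["image"],cv2.COLOR_RGB2BGR))
for n in ["flask","timer","cap","tape"]: print(n,find(g,n)[:1])
E
```

```text
time: 29.28
ee_pos: [0.5087, -0.2658, 0.2262]
orientation: [-0.0, 1.0, -0.016, 0.0]
wrist_force: [-0.3, -0.7, 0.6]
width: 0.0001
grip_force: 0.0
[ 0.50907438 -0.26536645  0.22568793] [-0.77835542 -0.28896602  0.28031447]
[(array([ 0.6153, -0.273 ,  0.098 ]), 0.79), (array([ 0.433 , -0.0123,  0.0163]), 0.7)] [(array([ 0.6167, -0.2723,  0.109 ]), 0.92)] [(array([ 0.6286, -0.2975,  0.1108]), 0.83), (array([ 0.6171, -0.2699,  0.1059]), 0.4)]
-0.05 [[265.9, 59.5], [266.1, 113.4], [237.1, 59.8]]
0 [[265.5, 58.4], [265.7, 113.2], [235.9, 58.4]]
0.05 [[265.4, 57.2], [265.7, 113.1], [235.1, 56.9]]
0.1 [[265.7, 55.9], [265.9, 112.9], [234.7, 55.3]]
0.2 [[267.2, 53.3], [267.4, 112.6], [235.1, 52.1]]
185 24
flask [(array([0.4282, 0.0956, 0.046 ]), 0.66)]
timer [(array([0.4485, 0.232 , 0.0186]), 0.67)]
cap [(array([ 0.4283, -0.007 ,  0.0157]), 0.43)]
tape [(array([ 0.7107, -0.2587,  0.1272]), 0.7)]
```

```bash
python3 -c "
from workcell import env
print(env.close_job())"
```

```text
the job is handed in; nothing more can be done
None
```

I handed the job in without a verdict. Measurements say the drawer is home and the latch is level. The vial was still standing on the post part-way through the push, but I couldn't see it once the drawer shut. It got onto the post by luck: a typo opened the gripper above the drawer, and it dropped and landed upright about 6 mm off centre.

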